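# Lever open the egg cooker

### The job

The egg cooker's hinged cover is shut and has no handle: slide the spatula out from under the walnut shelf by its blade until its handle is fully in the open, let go of it on the counter, and take it again by its handle. Push the blade into the notch under the cover's front edge and gently lever the cover up with it until it stands open at least 45 degrees, never touching the cover with the gripper. Then lay the spatula down flat on the counter and leave the cover standing open and all the other things where they are.

Things in the scene. Friction and masses are not known exactly. Their poses are not given: they have to be found in the camera images.
- cooker: mint plastic egg cooker, a fixed rounded box 136 mm deep (its x), 172 mm wide (y); walls 62 mm high, four eggs below 46 mm inside. Origin: centre of the underside; x points from the front (the side with the notch) to the hinge side, z up. A white dial sticks out 17 mm on its +y side.
- notch (a point): middle of the notch in the cooker's front wall: the opening is 80 mm wide (y) and 12 mm high, from 50 to 62 mm above the counter, closed above by the cover; this point is on the outer face of the front wall, 56 mm above the counter. Axes as the cooker.
- cover_hinge (a point): middle of the cover's hinge axis on the cooker's back top edge, 68 mm behind the cooker's centre, 62 mm above the counter (height of the closed cover's underside); the axis runs along the cooker's y.
- cover_edge (a point): middle of the front edge of the mint hinged cover, at its underside, 146 mm from the hinge axis. The cover is a 6 mm plate 176 mm wide (y) with a raised middle, 19 mm high in all; no handle; it overhangs the cooker's front wall by 10 mm and weighs 0.13 kg.
- cover (a joint): opening angle of the cooker's cover in rad: 0 shut, grows as the front edge rises, up to 1.7. A stiff hinge: the cover stays at the angle where it is left.
- shelf: low walnut shelf standing on the counter, fixed: board 170 mm deep (x) by 260 mm wide (y), underside 40 mm, top 56 mm above the counter, on two side panels 16 mm thick along its short sides; open at the front and back. Origin on the counter below its centre; the front edge is at x = -85 mm.
- spatula: spatula, 200 mm long, 0.14 kg: wooden handle 24 mm wide, 18 mm high from x = -110 to 0 mm; steel blade from x = 0 to 90 mm, 34 mm wide (last 20 mm: 30), 4 mm thick, at mid-height of the handle (7 to 11 mm up when lying). Origin on the underside where handle meets blade. It starts on the counter, handle under the shelf, 50 to 65 mm of blade sticking out at the front.
- handle_mid (a point): middle of the spatula's handle, 9 mm above its underside. x points to the blade.
- blade_tip (a point): middle of the end of the spatula's blade, 145 mm from handle_mid.
- eggcup_a: light stoneware egg cup, 52 mm wide, 60 mm high, standing on the shelf; origin under its centre
- eggcup_b: dark stoneware egg cup, same size, standing on the shelf; origin under its centre
- bowl: white bowl, 90 mm wide, 45 mm high; origin under its centre
- salt_jar: stoneware salt jar, 52 mm wide, 75 mm high; origin under its centre
- mug: grey stoneware mug, 76 mm wide, 88 mm high; origin under its centre
- spoon: wooden-handled steel spoon, 150 mm long, lying on the counter
- butter_dish: stoneware butter dish with a knob, 80 x 120 mm, 55 mm high; origin under its centre
There are look-alikes about, which are no part of the job. Several things look just like the cooker: the one meant starts farthest to the robot's left.

How it is judged:
By the outcome, as a careful person would: the job done as asked, in the order asked, and still so for the second after the job is handed in, with the robot touching nothing.
It also fails if it takes over 58 s, if anything falls off the work surface, if the arm or the gripper's body presses on something with over 40 N, if the wrist force passes 120 N, or if a joint passes its speed limit or range.

### The arm

A 7-joint arm with a two-finger parallel gripper is mounted at the origin on the work surface. World frame = base frame: x ahead of the robot, y to its left, z up, the work surface at z = 0. Lengths are in mm, angles in rad, forces in N, time in s.
With the tool pointing down it reaches from about 425 to 875 mm from the base axis. Payload 8.4 kg.
Tool frame: the origin (TCP) lies at the very end of the fingers, on their centre line; the grasp point (between the pads) lies 19 mm behind it; z points along the fingers, y is the line along which they close (so a half turn about z gives the same grasp; the last joint's range is limited). The gripper opens to 85 mm and grips with 20 to 120 N. Pads are 22 mm wide; open, the fingers measure 114 mm over their backs; the gripper's body (76 mm by 85 mm) begins 54 mm behind the grasp point. The pads swing forward as they close: fully open they stand 13 mm farther back than shut.
Start: joints at [1.174, 0.333, 0.04, 1.465, -0.013, 1.343, -0.059], TCP at [190.699, -621.368, 231.308] pointing down, gripper open.
Joint ranges: [-2.58, 2.58], [-0.38, 2.09], [-1.3, 1.39], [0.25, 2.4], [-1.5, 4.64], [0.08, 2.09], [-2.65, 2.65]. Speed limits (rad/s): [2.22, 2.22, 2.79, 2.79, 3.14, 3.14, 3.14].

### API

Orientations are given as a rotation vector (axis times angle).
In Python, from bench import read_state, imaging, env gives the robot as it stands.
- The arm moves only by the tool jog_arm, never from a script. Its argument "commands" is a list of rows, each an object of numbers: "dx", "dy", "dz": the shift along the tool's x, y, z in m; "turn": the turn about the tool's z in degrees; "grip": the finger opening in m, from 0 to 0.0854. In form: [{"dx": .., "dy": .., "dz": .., "turn": .., "grip": ..}, ...]. A call has 1 to 20 rows; each row is the pose to reach, as a shift and turn from the pose commanded when the call began, along the tool's axes at that moment; what a row does not reach only later rows make up. A row lasts 1/8 s, in which the tool goes at most 62.5 mm and 10.7 degrees, less where a joint would pass 70% of its speed; a pose out of reach is approached as far as the arm can. A call with a gripper value outside its range is refused whole. The fingers move at their own pace and stop on an object; "grip_force" is the grip in N (left out, the last holds). Time passes only in rows, so rows that repeat a pose let the fingers close. It gives the time, the measured TCP pose, the force, the opening and the grip force at its end, in the units of the state.
- read_state(): the state, without advancing time (a new reading comes with each control period).
- imaging.camera(name): name is "scene" or "top" or "wrist"; returns the picture (384x512x3 uint8, red, green, blue); there is no depth.
- imaging.camera_params(name): a dict with "fx", "fy", "cx", "cy" (pixels), "rvec" (rotation vector, rad) and "tvec" (3), from world to camera coordinates, as OpenCV has them; the wrist camera has in their place "T_tool_cam" (4x4, takes a point from camera to tool coordinates, whose origin is the TCP and whose axes are the flange's). Camera axes: x right, y down, z forward; pixel columns grow to the right and rows downward; lengths in mm; the calibration is good to about 2 mm. The wrist camera is an equidistant fisheye: a pixel r from the principal point sees the ray r / f radians off the axis. A picture is of the moment at which its call begins: read the wrist's pose just before it. camera_params takes no time and is no camera call.
- env.close_job(): hands the job in; it is judged then, once.
The state is a dict: "clock": time; "qpos": joint angles; "dq": joint speeds; "tau": joint torques, N m; "tool_pos": TCP position; "eef_rot": TCP orientation; "wrist_force": force on the tool from outside, world axes, zero at the start; "moment": the same for the moment, N m; "gripper_width": finger opening in mm; "grasp_force": force on a finger pad.
Only numpy, scipy, OpenCV 4.12 (cv2) and the standard library are available. Lean on these libraries where they do the work, as an engineer would, in place of code of your own. Each camera call takes 0.05 s, during which the arm holds its last target. There are 200 camera calls.

## Working session

There is one attempt and no reset: what is moved stays moved. The work goes in short steps, Python scripts to look and compute and a tool call to move; the robot and the scene stay as the last step left them, time stands still between calls to the robot, and variables do not carry over. Pictures are saved under pics/ and viewed, at most 10 in all, crops included, and the job is handed in when it is done.

Besides the shell and the picture viewer there is one more tool, called by a JSON object that holds its "name" and its "arguments", one argument or row to a line. jog_arm: Moves the arm, as the interface text tells. Its arguments: {"type":"object","properties":{"commands":{"type":"array","items":{"type":"object","properties":{"dx":{"type":"number"},"dy":{"type":"number"},"dz":{"type":"number"},"turn":{"type":"number"},"grip":{"type":"number"}}}},"grip_force":{"type":"number"}},"required":["commands"]}

```bash
ls; mkdir -p pics
python3 - <<'E'
from bench import read_state, imaging, env
import cv2, numpy as np
s=read_state();print(s)
for n in("scene","top"):
    cv2.imwrite(f"pics/{n}0.png",cv2.resize(imaging.camera(n)[:,:,::-1],(800,600),interpolation=cv2.INTER_CUBIC)); print(imaging.camera_params(n))
print(imaging.camera_params("wrist"))
E
```

```text
pics
{'clock': 0.0, 'qpos': array([ 1.17377788,  0.3338969 ,  0.03984067,  1.46628301, -0.013417  ,
        1.34331866, -0.05850679]), 'dq': array([ 0.00037091,  0.00019123, -0.00111934, -0.00079291, -0.00114556,
        0.00061197,  0.00124921]), 'tau': array([ 6.08158712e-05, -6.58548045e+01,  1.36529110e+00, -4.05561984e+01,
        1.67376548e-02,  1.24307422e-02,  2.27573838e-05]), 'tool_pos': array([ 190.59228404, -620.93828415,  230.4241178 ]), 'eef_rot': array([-3.10523542e+00, -4.65851750e-01,  5.11037923e-04]), 'wrist_force': array([ 0.52997469, -0.31378216, -0.53501707]), 'moment': array([ 0.01327665, -0.0165409 , -0.02356663]), 'grasp_force': 0.0, 'gripper_width': 85.21097295341234}
{'fx': 492.75085634733153, 'fy': 492.75085634733153, 'cx': 258.13275867975847, 'cy': 187.3991966859087, 'rvec': array([ 1.04184733,  2.49597158, -0.96232318]), 'tvec': array([ 398.05292654, -260.06894907, 1697.57699772])}
{'fx': 359.60695605811657, 'fy': 359.60695605811657, 'cx': 251.99838267834065, 'cy': 189.36743500162223, 'rvec': array([ 2.18977024, -2.22286218,  0.05567109]), 'tvec': array([   8.6855229 ,  549.87810186, 1006.59052634])}
{'fx': 297.3186396354542, 'fy': 297.3186396354542, 'cx': 253.09773883648953, 'cy': 194.69417303823553, 'T_tool_cam': array([[ 1.46760266e-03, -9.64977572e-01, -2.62328289e-01,
         6.55839390e+01],
       [ 9.99998922e-01,  1.40461062e-03,  4.27644820e-04,
         4.18248583e-01],
       [-4.41985599e-05, -2.62328634e-01,  9.64978594e-01,
        -1.42995277e+02],
       [ 0.00000000e+00,  0.00000000e+00,  0.00000000e+00,
         1.00000000e+00]])}
```

View pics/top0.png

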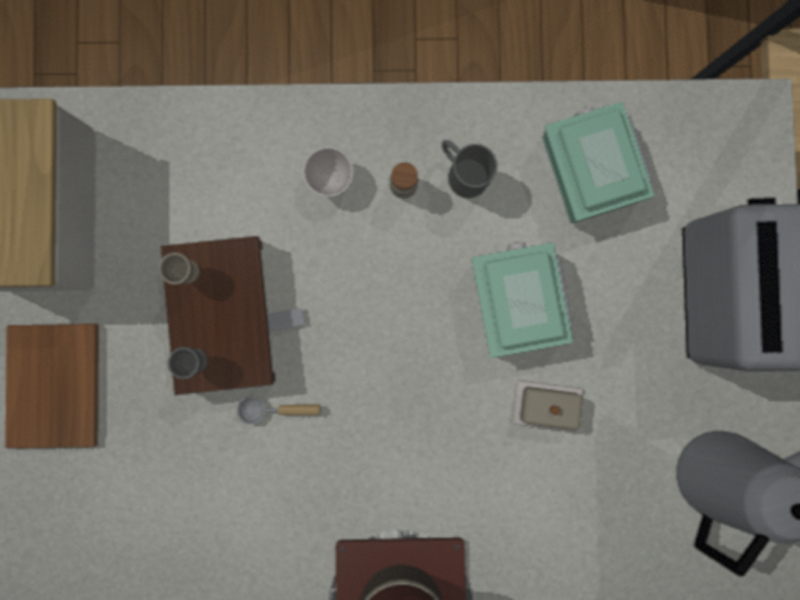

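View pics/scene0.png

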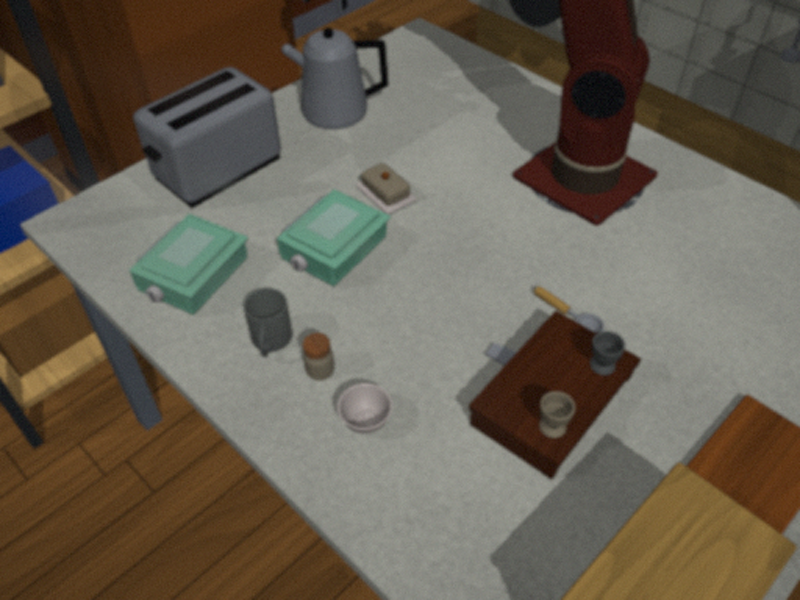

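```bash
cat > h.py <<'E'
from bench import read_state, imaging, env
import cv2, numpy as np
from scipy.spatial.transform import Rotation as Ro
def cam(n):
    p=imaging.camera_params(n);K=np.array([[p['fx'],0,p['cx']],[0,p['fy'],p['cy']],[0,0,1]]);return K,p['rvec'],p['tvec']
def proj(n,P):
    K,r,t=cam(n);return cv2.projectPoints(np.float64(P).reshape(-1,3),r,t,K,None)[0].reshape(-1,2)
def back(n,uv,z):
    K,r,t=cam(n);R=cv2.Rodrigues(r)[0];c=-R.T@t;uv=np.atleast_2d(uv)
    d=np.c_[uv,np.ones(len(uv))]@np.linalg.inv(K).T@R
    z=np.broadcast_to(z,len(uv));return c+d*((z-c[2])/d[:,2])[:,None]
def wproj(P,s=None):
    s=s or read_state();p=imaging.camera_params('wrist');T=np.eye(4);T[:3,:3]=Ro.from_rotvec(s['eef_rot']).as_matrix();T[:3,3]=s['tool_pos']
    M=np.linalg.inv(T@p['T_tool_cam']);q=np.float64(P).reshape(-1,3)@M[:3,:3].T+M[:3,3]
    th=np.arctan2(np.hypot(q[:,0],q[:,1]),q[:,2]);d=q[:,:2]/np.maximum(np.hypot(q[:,0],q[:,1]),1e-9)[:,None]
    return np.c_[p['cx']+p['fx']*th*d[:,0],p['cy']+p['fx']*th*d[:,1]]
def wback(uv,z,s=None):
    s=s or read_state();p=imaging.camera_params('wrist');T=np.eye(4);T[:3,:3]=Ro.from_rotvec(s['eef_rot']).as_matrix();T[:3,3]=s['tool_pos'];M=T@p['T_tool_cam']
    uv=np.atleast_2d(uv)-[p['cx'],p['cy']];r=np.hypot(*uv.T);th=r/p['fx']
    d=np.c_[uv/r[:,None]*np.sin(th)[:,None],np.cos(th)]@M[:3,:3].T;z=np.broadcast_to(z,len(uv))
    return M[:3,3]+d*((z-M[2,3])/d[:,2])[:,None]
E
python3 - <<'E'
from h import *
k=.64
print(proj("top",[[0,0,0],[190,-621,231],[600,0,0],[600,200,0]])/k)
pt=lambda L,z:back("top",np.array(L)*k,z).round()
print("cooker near TL,TR,BR,BL",pt([[474,256],[554,244],[571,346],[491,357]],68))
print("cooker far",pt([[545,123],[622,103],[652,197],[577,220]],68))
print("shelf",pt([[162,247],[259,237],[273,384],[175,394]],56))
print("blade",pt([[270,314],[303,309],[307,325],[272,332]],11))
print("cups",pt([[178,268],[186,362]],110)); print("others bowl jar mug butter spoon",pt([[329,170],[404,178],[473,168],[548,408],[252,410],[320,409]],[40,75,88,40,10,10]))
im=imaging.camera("top")
cv2.imwrite("pics/topc.png",cv2.resize(im[130:260,95:375,::-1],None,fx=2.85,fy=2.85,interpolation=cv2.INTER_CUBIC))
E
```

```text
[[398.59579254 602.83241783]
 [841.11823866 538.84775046]
 [393.51009377 268.85508119]
 [284.24754767 270.4135714 ]]
cooker near TL,TR,BR,BL [[ 614. -138.   68.]
 [ 633. -276.   68.]
 [ 458. -301.   68.]
 [ 441. -163.   68.]]
cooker far [[ 844. -266.   68.]
 [ 878. -401.   68.]
 [ 712. -448.   68.]
 [ 674. -317.   68.]]
shelf [[639. 400.  56.]
 [654. 233.  56.]
 [400. 210.  56.]
 [386. 378.  56.]]
blade [[521. 224.  11.]
 [529. 165.  11.]
 [500. 158.  11.]
 [488. 221.  11.]]
cups [[597. 353. 110.]
 [444. 340. 110.]]
others bowl jar mug butter spoon [[ 774.  112.   40.]
 [ 749.  -19.   75.]
 [ 761. -136.   88.]
 [ 348. -266.   40.]
 [ 349.  258.   10.]
 [ 349.  136.   10.]]
```

View pics/topc.png

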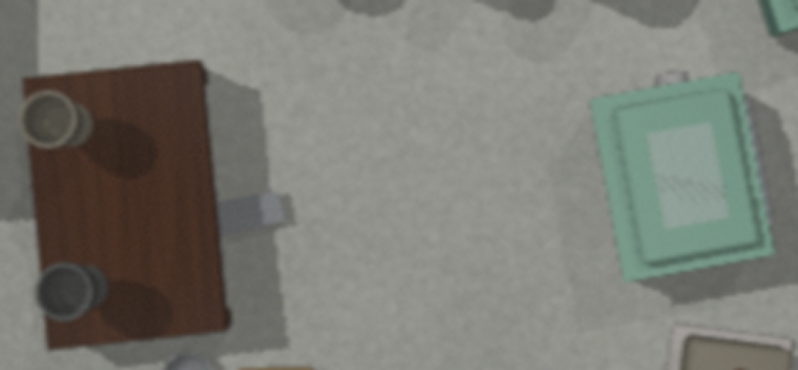

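Cooker candidates are (522,300), at y≈-220, and (598,160), at y≈-358. The one farther left, (522,300), is the one meant, and its notch side faces the shelf. For the spatula, the grey blade at (288,320) is the one to take. The spoon at (280,410) only resembles it. The crop confirms both choices. Next I'll compute the approach.

```bash
cat >> h.py <<'E'
def go(*targets,yaw=None):
    "shifts in m (tool axes) and turn to make tool y head to yaw (deg)"
    s=read_state();R=Ro.from_rotvec(s['eef_rot']).as_matrix();y=np.degrees(np.arctan2(R[1,1],R[0,1]))
    print('tcp',s['tool_pos'].round(1),'yawY',y.round(1),'t',s['clock'],'F',s['wrist_force'].round(1),'w',round(s['gripper_width'],1))
    for t in targets: print(t,(R.T@(np.array(t)-s['tool_pos'])/1000).round(4),'turn',None if yaw is None else round(y-yaw,1))
E
python3 -c "
from h import *
go([190,-621,400],[560,-150,380],[511,190,200],yaw=9.2)"
```

```text
tcp [ 190.6 -621.   230.6] yawY -72.9 t 0.15 F [-0.3 -0.9 -0.3] w 85.4
[190, -621, 400] [-0.0006 -0.0004 -0.1694] turn -82.1
[560, -150, 380] [ 0.4913 -0.3421 -0.149 ] turn -82.1
[511, 190, 200] [ 0.5443 -0.6813  0.0314] turn -82.1
```

{"name": "jog_arm", "arguments": {
  "commands": [
    {"dz": -0.06},
    {"dz": -0.12},
    {"dz": -0.17},
    {"dx": 0.05, "dy": -0.035, "dz": -0.17},
    {"dx": 0.1, "dy": -0.07, "dz": -0.17},
    {"dx": 0.15, "dy": -0.105, "dz": -0.17, "turn": -6},
    {"dx": 0.2, "dy": -0.14, "dz": -0.17, "turn": -14},
    {"dx": 0.25, "dy": -0.175, "dz": -0.17, "turn": -22},
    {"dx": 0.3, "dy": -0.21, "dz": -0.17, "turn": -30},
    {"dx": 0.35, "dy": -0.245, "dz": -0.17, "turn": -38},
    {"dx": 0.4, "dy": -0.28, "dz": -0.16, "turn": -46},
    {"dx": 0.45, "dy": -0.31, "dz": -0.15, "turn": -54},
    {"dx": 0.49, "dy": -0.342, "dz": -0.15, "turn": -62},
    {"dx": 0.5, "dy": -0.4, "dz": -0.12, "turn": -70},
    {"dx": 0.51, "dy": -0.46, "dz": -0.09, "turn": -76},
    {"dx": 0.52, "dy": -0.52, "dz": -0.06, "turn": -82},
    {"dx": 0.53, "dy": -0.58, "dz": -0.03, "turn": -82},
    {"dx": 0.54, "dy": -0.635, "dz": 0.0, "turn": -82},
    {"dx": 0.544, "dy": -0.681, "dz": 0.03, "turn": -82},
    {"dx": 0.544, "dy": -0.681, "dz": 0.03, "turn": -82}
  ]
}}

```text
invalid input at $.commands[0]: expected keys dx, dy, dz, turn, grip
```

```bash
python3 -c "
from h import *
go([511,190,200],yaw=9.2)
s=read_state();im=imaging.camera('wrist')
print(wproj([[514,161,9],[505,222,9]],s)*1.56)
cv2.imwrite('pics/w1.png',cv2.resize(im[:,:,::-1],None,fx=1.56,fy=1.56,interpolation=cv2.INTER_CUBIC))"
```

```text
tcp [ 190.6 -621.   230.6] yawY -72.9 t 0.15 F [-0.3 -0.9 -0.3] w 85.4
[511, 190, 200] [ 0.5443 -0.6813  0.0314] turn -82.1
[[-68.51747577 -89.33974787]
 [-88.49761007 -77.40090776]]
```

View pics/w1.png

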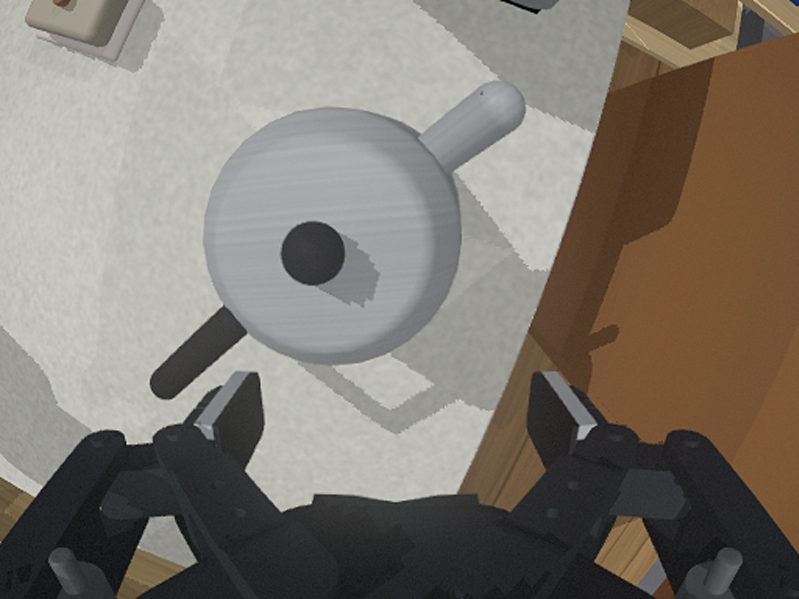

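All keys are required in each row, and the move was refused, so the arm hasn't moved. The picture shows the kettle (330,235) just ahead of the gripper, so I'll raise first.

{"name": "jog_arm", "arguments": {
  "commands": [
    {"dx": 0, "dy": 0, "dz": -0.06, "turn": 0, "grip": 0.085},
    {"dx": 0, "dy": 0, "dz": -0.12, "turn": 0, "grip": 0.085},
    {"dx": 0, "dy": 0, "dz": -0.17, "turn": 0, "grip": 0.085},
    {"dx": 0.05, "dy": -0.035, "dz": -0.17, "turn": 0, "grip": 0.085},
    {"dx": 0.1, "dy": -0.07, "dz": -0.17, "turn": 0, "grip": 0.085},
    {"dx": 0.15, "dy": -0.105, "dz": -0.17, "turn": -6, "grip": 0.085},
    {"dx": 0.2, "dy": -0.14, "dz": -0.17, "turn": -14, "grip": 0.085},
    {"dx": 0.25, "dy": -0.175, "dz": -0.17, "turn": -22, "grip": 0.085},
    {"dx": 0.3, "dy": -0.21, "dz": -0.17, "turn": -30, "grip": 0.085},
    {"dx": 0.35, "dy": -0.245, "dz": -0.17, "turn": -38, "grip": 0.085},
    {"dx": 0.4, "dy": -0.28, "dz": -0.16, "turn": -46, "grip": 0.085},
    {"dx": 0.45, "dy": -0.31, "dz": -0.15, "turn": -54, "grip": 0.085},
    {"dx": 0.49, "dy": -0.342, "dz": -0.15, "turn": -62, "grip": 0.085},
    {"dx": 0.5, "dy": -0.4, "dz": -0.12, "turn": -70, "grip": 0.085},
    {"dx": 0.51, "dy": -0.46, "dz": -0.09, "turn": -76, "grip": 0.085},
    {"dx": 0.52, "dy": -0.52, "dz": -0.06, "turn": -82, "grip": 0.085},
    {"dx": 0.53, "dy": -0.58, "dz": -0.03, "turn": -82, "grip": 0.085},
    {"dx": 0.54, "dy": -0.635, "dz": 0.0, "turn": -82, "grip": 0.085},
    {"dx": 0.544, "dy": -0.681, "dz": 0.03, "turn": -82, "grip": 0.085},
    {"dx": 0.544, "dy": -0.681, "dz": 0.03, "turn": -82, "grip": 0.085}
  ]
}}

```text
clock: 2.7
tool_pos: [508.3, 192.9, 199.3]
eef_rot: [-2.03, -2.394, 0.003]
wrist_force: [-0.3, -0.8, 1.1]
gripper_width: 84.9
grasp_force: 0.0
```

```bash
python3 -c "
from h import *
go([511,190,200],yaw=9.2)"
```

```text
tcp [508.3 192.9 199.3] yawY 9.4 t 2.7 F [-0.3 -0.8  1.1] w 84.9
[511, 190, 200] [-0.0033  0.0022 -0.0007] turn 0.2
```

```bash
python3 -c "
from h import *
s=read_state();im=imaging.camera('wrist')
print(wproj([[514,161,9],[505,222,9],[527,-150,62]],s)*1.56)
cv2.imwrite('pics/w2.png',cv2.resize(im[:,:,::-1],None,fx=1.56,fy=1.56,interpolation=cv2.INTER_CUBIC))"
```

```text
[[396.9251353  313.82169236]
 [398.64332615 231.59311997]
 [357.08820803 629.17273611]]
```

View pics/w2.png

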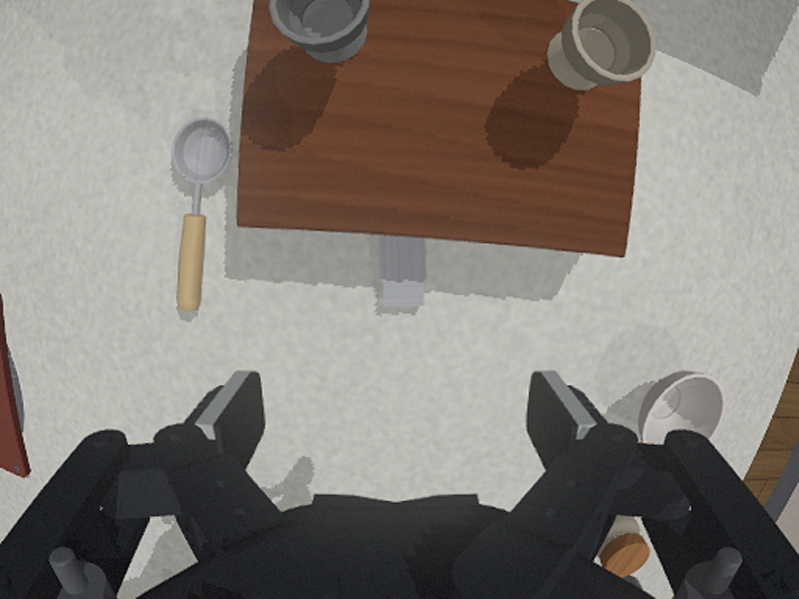

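The wrist picture shows the blade lit at its end, with tip corners about (381,306) and (424,307), and meeting the shelf edge at (379,235) and (426,239).

```bash
python3 -c "
from h import *
k=1/1.56
P=wback(np.array([[381,306],[424,307],[380,238],[426,240]])*k,11);print(P.round(1))
print('shelf front',wback(np.array([[238,227],[625,256]])*k,56).round(1))
print('spoon',wback(np.array([[190,310],[203,122]])*k,10).round(1))
t=(P[0]+P[1])/2;b=(P[2]+P[3])/2;d=(t-b)/np.linalg.norm(t-b);print(t,d)
g=t-33*d
go([g[0],g[1],60],[g[0],g[1],3],[g[0]+160*d[0],g[1]+160*d[1],3],yaw=np.degrees(np.arctan2(d[1],d[0]))+90)"
```

```text
[[501.9 164.9  11. ]
 [533.5 169.4  11. ]
 [493.3 214.8  11. ]
 [526.1 218.9  11. ]]
shelf front [[402.1 214.2  56. ]
 [658.6 239.2  56. ]]
spoon [[351.1 136.   10. ]
 [347.4 283.2  10. ]]
[517.73897181 167.14901339  11.        ] [ 0.16014935 -0.98709279  0.        ]
tcp [508.9 192.3 199.5] yawY 9.3 t 2.75 F [-0.5  0.3 -0.4] w 85.0
[np.float64(512.4540432227541), np.float64(199.7230756113641), 60] [0.0066 0.0051 0.1395] turn 0.1
[np.float64(512.4540432227541), np.float64(199.7230756113641), 3] [0.0066 0.0052 0.1965] turn 0.1
[np.float64(538.0779393934952), np.float64(41.788228459030165), 3] [-0.1534  0.0049  0.1964] turn 0.1
```

{"name": "jog_arm", "arguments": {
  "commands": [
    {"dx": 0.002, "dy": 0.005, "dz": 0.05, "turn": 0, "grip": 0.085},
    {"dx": 0.002, "dy": 0.005, "dz": 0.1, "turn": 0, "grip": 0.085},
    {"dx": 0.002, "dy": 0.005, "dz": 0.14, "turn": 0, "grip": 0.075},
    {"dx": 0.002, "dy": 0.005, "dz": 0.17, "turn": 0, "grip": 0.075},
    {"dx": 0.002, "dy": 0.005, "dz": 0.19, "turn": 0, "grip": 0.075},
    {"dx": 0.002, "dy": 0.005, "dz": 0.1955, "turn": 0, "grip": 0.075},
    {"dx": 0.002, "dy": 0.005, "dz": 0.1955, "turn": 0, "grip": 0.06},
    {"dx": 0.002, "dy": 0.005, "dz": 0.1955, "turn": 0, "grip": 0.03},
    {"dx": 0.002, "dy": 0.005, "dz": 0.1955, "turn": 0, "grip": 0.02},
    {"dx": 0.002, "dy": 0.005, "dz": 0.1955, "turn": 0, "grip": 0.02},
    {"dx": 0.002, "dy": 0.005, "dz": 0.1955, "turn": 0, "grip": 0.02},
    {"dx": 0.002, "dy": 0.005, "dz": 0.1955, "turn": 0, "grip": 0.02}
  ],
  "grip_force": 40
}}

```text
clock: 4.25
tool_pos: [515.9, 192.1, 6.0]
eef_rot: [2.039, 2.39, 0.001]
wrist_force: [0.9, 0.2, 0.3]
gripper_width: 31.1
grasp_force: 39.5
```

{"name": "jog_arm", "arguments": {
  "commands": [
    {"dx": -0.01, "dy": 0, "dz": 0, "turn": 0, "grip": 0.02},
    {"dx": -0.03, "dy": 0, "dz": 0, "turn": 0, "grip": 0.02},
    {"dx": -0.05, "dy": 0, "dz": 0, "turn": 0, "grip": 0.02},
    {"dx": -0.07, "dy": 0, "dz": 0, "turn": 0, "grip": 0.02},
    {"dx": -0.09, "dy": 0, "dz": 0, "turn": 0, "grip": 0.02},
    {"dx": -0.11, "dy": 0, "dz": 0, "turn": 0, "grip": 0.02},
    {"dx": -0.13, "dy": 0, "dz": 0, "turn": 0, "grip": 0.02},
    {"dx": -0.15, "dy": 0, "dz": 0, "turn": 0, "grip": 0.02},
    {"dx": -0.17, "dy": 0, "dz": 0, "turn": 0, "grip": 0.02},
    {"dx": -0.18, "dy": 0, "dz": 0, "turn": 0, "grip": 0.02},
    {"dx": -0.18, "dy": 0, "dz": 0, "turn": 0, "grip": 0.02}
  ]
}}

```text
clock: 5.62
tool_pos: [543.8, 13.2, 5.7]
eef_rot: [2.041, 2.388, -0.001]
wrist_force: [0.6, -0.8, 1.2]
gripper_width: 31.5
grasp_force: 39.6
```

```bash
python3 -c "
from h import *
go([511,190,200],yaw=9.2)
im=imaging.camera('top')
cv2.imwrite('pics/t2.png',cv2.resize(im[120:270,95:375,::-1],None,fx=2.85,fy=2.85,interpolation=cv2.INTER_CUBIC))"
```

```text
tcp [543.8  13.2   5.7] yawY 9.0 t 5.625 F [ 0.6 -0.8  1.2] w 31.5
[511, 190, 200] [ 0.1797 -0.0049 -0.1943] turn -0.2
```

View pics/t2.png

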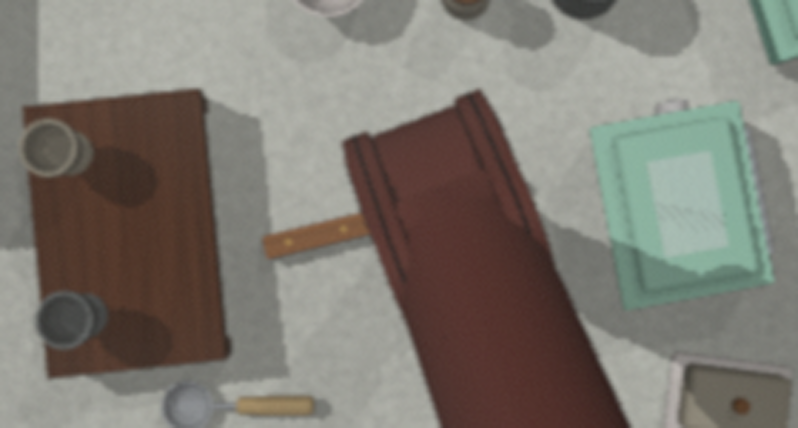

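The top crop shows the whole handle in the open. Its end is at (268,246), and the shelf edge is at about 217. I'll release it and rise.

{"name": "jog_arm", "arguments": {
  "commands": [
    {"dx": 0, "dy": 0, "dz": 0, "turn": 0, "grip": 0.06},
    {"dx": 0, "dy": 0, "dz": 0, "turn": 0, "grip": 0.08},
    {"dx": 0, "dy": 0, "dz": 0, "turn": 0, "grip": 0.08},
    {"dx": 0, "dy": 0, "dz": 0, "turn": 0, "grip": 0.08},
    {"dx": 0, "dy": 0, "dz": -0.03, "turn": 0, "grip": 0.08},
    {"dx": 0, "dy": 0, "dz": -0.08, "turn": 0, "grip": 0.08},
    {"dx": 0.02, "dy": 0, "dz": -0.13, "turn": 0, "grip": 0.08},
    {"dx": 0.04, "dy": 0, "dz": -0.18, "turn": 0, "grip": 0.08},
    {"dx": 0.04, "dy": 0, "dz": -0.2, "turn": 0, "grip": 0.08},
    {"dx": 0.04, "dy": 0, "dz": -0.2, "turn": 0, "grip": 0.08}
  ]
}}

```text
clock: 6.92
tool_pos: [538.5, 54.1, 207.4]
eef_rot: [2.037, 2.388, 0.003]
wrist_force: [0.3, 0.3, 0.6]
gripper_width: 80.1
grasp_force: 0.0
```

```bash
python3 -c "
from h import *
go(yaw=9.2);s=read_state();np.save('s3.npy',s,allow_pickle=True)
im=imaging.camera('wrist')
cv2.imwrite('pics/w3.png',cv2.resize(im[:,:,::-1],None,fx=1.56,fy=1.56,interpolation=cv2.INTER_CUBIC))"
```

```text
tcp [538.5  54.1 207.4] yawY 9.1 t 6.925 F [0.3 0.3 0.6] w 80.1
```

View pics/w3.png

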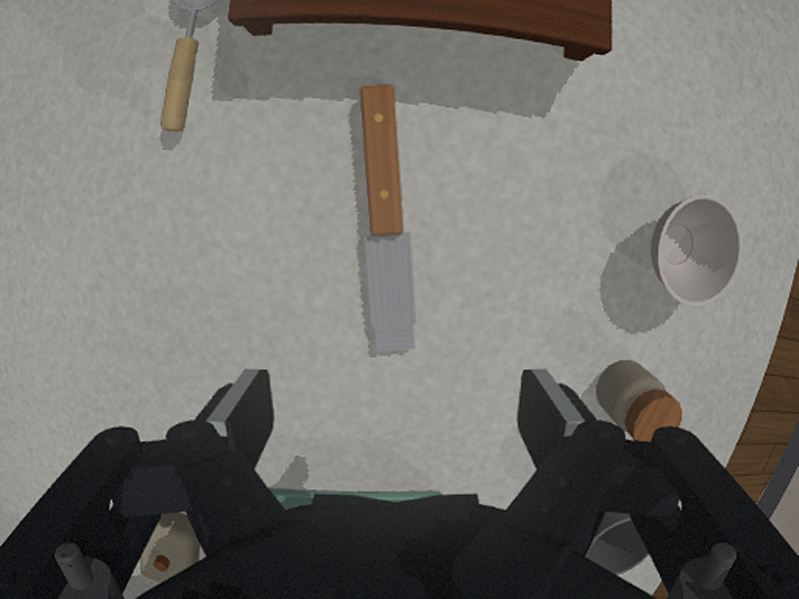

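Handle end is at about (377,86), the junction at (387,234) and the tip at (393,349). The spatula lies flat and clear of everything.

```bash
python3 -c "
from h import *
s=np.load('s3.npy',allow_pickle=True).item()
P=np.r_[wback(np.array([[377,87],[387,234]])/1.56,18,s),wback(np.array([[393,349]])/1.56,11,s)];print(P.round(1))
for a,b in((0,1),(1,2),(0,2)):
  d=P[b]-P[a];print(np.hypot(d[0],d[1]),np.degrees(np.arctan2(d[1],d[0])))
d=(P[2]-P[0])[:2];d/=np.linalg.norm(d);yaw=np.degrees(np.arctan2(d[1],d[0]))+90
g=P[1][:2]-45*d
go([*g,50],[*g,3],yaw=yaw)
# top refine cooker: cover outline color
im=imaging.camera('top');hsv=cv2.cvtColor(im,cv2.COLOR_RGB2HSV)
m=cv2.inRange(hsv,(65,60,40),(95,255,255));n,l,st,c=cv2.connectedComponentsWithStats(m)
for i in range(1,n):
  if st[i,4]>800:
    pts=np.argwhere(l==i)[:,::-1].astype(np.float32);r=cv2.minAreaRect(pts);B=cv2.boxPoints(r);print(st[i],c[i],r,back('top',B,68).round(1).tolist())
"
```

```text
[[504.8 184.1  18. ]
 [528.6  80.   18. ]
 [547.1  -8.6  11. ]]
106.69738624856807 -77.10735246415022
90.60729753604204 -78.17397720539684
197.29619345773298 -77.5971722558297
tcp [537.7  53.6 205.8] yawY 9.0 t 6.975 F [-0.2 -0.2  0.1] w 80.3
[np.float64(518.9094530660183), np.float64(123.99591213955264), 50] [ 0.0726 -0.0076  0.1558] turn -3.4
[np.float64(518.9094530660183), np.float64(123.99591213955264), 3] [ 0.0726 -0.0077  0.2028] turn -3.4
```

{"name": "jog_arm", "arguments": {
  "commands": [
    {"dx": 0.04, "dy": -0.004, "dz": 0.04, "turn": -3.4, "grip": 0.08},
    {"dx": 0.0725, "dy": -0.008, "dz": 0.09, "turn": -3.4, "grip": 0.075},
    {"dx": 0.0725, "dy": -0.008, "dz": 0.14, "turn": -3.4, "grip": 0.07},
    {"dx": 0.0725, "dy": -0.008, "dz": 0.18, "turn": -3.4, "grip": 0.07},
    {"dx": 0.0725, "dy": -0.008, "dz": 0.203, "turn": -3.4, "grip": 0.07},
    {"dx": 0.0725, "dy": -0.008, "dz": 0.204, "turn": -3.4, "grip": 0.07},
    {"dx": 0.0725, "dy": -0.008, "dz": 0.204, "turn": -3.4, "grip": 0.04},
    {"dx": 0.0725, "dy": -0.008, "dz": 0.204, "turn": -3.4, "grip": 0.01},
    {"dx": 0.0725, "dy": -0.008, "dz": 0.204, "turn": -3.4, "grip": 0.01},
    {"dx": 0.0725, "dy": -0.008, "dz": 0.204, "turn": -3.4, "grip": 0.01},
    {"dx": 0.0725, "dy": -0.008, "dz": 0.204, "turn": -3.4, "grip": 0.01},
    {"dx": 0.0725, "dy": -0.008, "dz": 0.204, "turn": -3.4, "grip": 0.01}
  ],
  "grip_force": 110
}}

```text
clock: 8.52
tool_pos: [519.2, 124.2, 3.3]
eef_rot: [1.966, 2.448, 0.002]
wrist_force: [-1.6, -0.6, 8.0]
gripper_width: 21.6
grasp_force: 108.8
```

```bash
python3 -c "
from h import *
go(yaw=0)
im=imaging.camera('top');print(im[200,335],im[150,400],im[190,330])
x=im.astype(int);m=((x[:,:,1]-x[:,:,0])>18).astype(np.uint8)
n,l,st,c=cv2.connectedComponentsWithStats(m)
for i in range(1,n):
  if st[i,4]>800:
    pts=np.argwhere(l==i)[:,::-1].astype(np.float32);r=cv2.minAreaRect(pts);B=cv2.boxPoints(r);print(st[i],r,back('top',B,66).round(1).tolist())
"
```

```text
tcp [519.2 124.2   3.3] yawY 12.5 t 8.525 F [-1.6 -0.6  8. ] w 21.6
[161 181 171] [155 157 150] [165 185 175]
[ 348   65   71   77 3549] ((381.70001220703125, 103.10001373291016), (65.1429214477539, 55.65608215332031), 71.56504821777344) [[838.6, -256.1, 66.0], [885.5, -401.6, 66.0], [715.0, -452.3, 66.0], [669.0, -307.5, 66.0]]
[ 302  155   65   73 3480] ((333.76416015625, 191.57546997070312), (65.66815185546875, 53.99654006958008), 79.3803482055664) [[613.3, -132.2, 66.0], [638.2, -275.9, 66.0], [464.2, -303.8, 66.0], [439.9, -160.9, 66.0]]
```

```bash
python3 -c "
from h import *
a=np.radians(-81.3);u=np.array([np.cos(a),np.sin(a)]);E=np.array([527,-149.])
for k in(165,135,110): print(k,end=' ');go([*(E-k*u),50],yaw=8.7)
"
```

```text
165 tcp [519.2 124.2   3.3] yawY 12.5 t 8.575 F [-1.4 -0.7  8.2] w 21.1
[np.float64(502.0419646592088), np.float64(14.101491323432782), 50] [-0.1038 -0.0404 -0.0467] turn 3.8
135 tcp [519.2 124.2   3.3] yawY 12.5 t 8.575 F [-1.4 -0.7  8.2] w 21.1
[np.float64(506.57978926662537), np.float64(-15.553325280827721), 50] [-0.1338 -0.0424 -0.0467] turn 3.8
110 tcp [519.2 124.2   3.3] yawY 12.5 t 8.575 F [-1.4 -0.7  8.2] w 21.1
[np.float64(510.36130977280584), np.float64(-40.26567245104481), 50] [-0.1587 -0.044  -0.0467] turn 3.8
```

{"name": "jog_arm", "arguments": {
  "commands": [
    {"dx": 0, "dy": 0, "dz": -0.01, "turn": 0, "grip": 0.01},
    {"dx": 0, "dy": 0, "dz": -0.03, "turn": 0, "grip": 0.01},
    {"dx": 0, "dy": 0, "dz": -0.047, "turn": 0, "grip": 0.01},
    {"dx": -0.02, "dy": -0.008, "dz": -0.047, "turn": 1, "grip": 0.01},
    {"dx": -0.045, "dy": -0.018, "dz": -0.047, "turn": 2, "grip": 0.01},
    {"dx": -0.07, "dy": -0.028, "dz": -0.047, "turn": 3.8, "grip": 0.01},
    {"dx": -0.09, "dy": -0.036, "dz": -0.047, "turn": 3.8, "grip": 0.01},
    {"dx": -0.104, "dy": -0.0405, "dz": -0.047, "turn": 3.8, "grip": 0.01},
    {"dx": -0.104, "dy": -0.0405, "dz": -0.047, "turn": 3.8, "grip": 0.01}
  ]
}}

```text
clock: 9.7
tool_pos: [501.0, 12.2, 48.8]
eef_rot: [2.05, 2.38, -0.001]
wrist_force: [-0.7, 0.4, -1.1]
gripper_width: 21.0
grasp_force: 108.0
```

```bash
python3 -c "
from h import *
go(yaw=8.7)
im=imaging.camera('scene');it=imaging.camera('top')
a=np.radians(-81.3);u=np.array([np.cos(a),np.sin(a)]);E=np.array([527,-149.]);v=np.array([-u[1],u[0]])
a1=im[90:240,160:340,::-1];s=cv2.resize(a1,None,fx=4.4,fy=4.4,interpolation=cv2.INTER_CUBIC)
tcp=read_state()['tool_pos'][:2]
pts=[[*(E+i*88*v),62] for i in(-1,0,1)]+[[*(E+10*u+j*40*v),z] for j in(-1,1) for z in(50,62)]+[[*(tcp+135.7*u),56]]
for p in (proj('scene',pts)-[160,90]+.5)*4.4-.5: cv2.circle(s,tuple(int(q) for q in p),3,(0,0,255),-1)
cv2.imwrite('pics/s4.png',s[:600,:800])
"
```

```text
tcp [501.   12.2  48.8] yawY 8.5 t 9.7 F [-0.7  0.4 -1.1] w 21.0
```

View pics/s4.png

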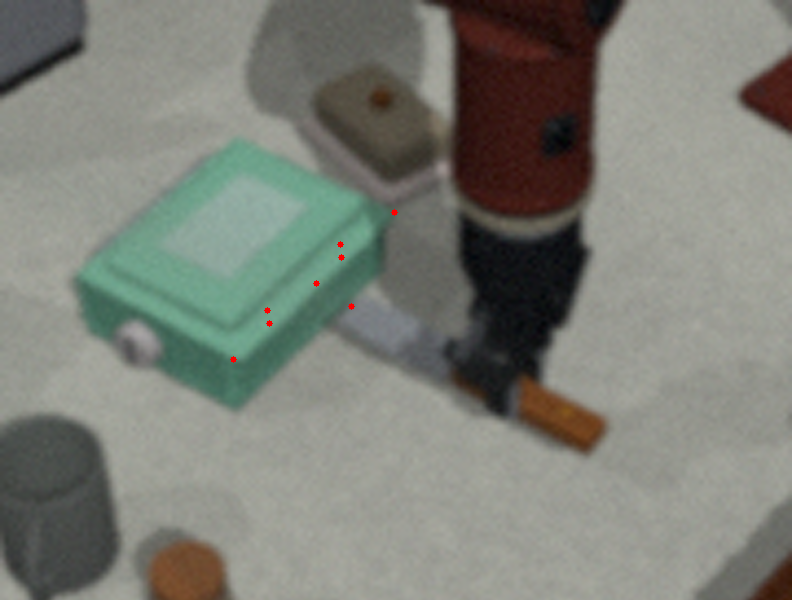

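The projected cover-edge dots match the picture. The blade tip at about (335,320) looks lower than predicted at (351,306), so I'll zoom in to check.

```bash
python3 -c "
from h import *
im=imaging.camera('scene')
a=np.radians(-81.3);u=np.array([np.cos(a),np.sin(a)]);v=np.array([-u[1],u[0]])
t=read_state()['tool_pos'][:2];o=[222,145];k=9
s=cv2.resize(im[145:200,222:305,::-1],None,fx=k,fy=k,interpolation=cv2.INTER_CUBIC)
P=lambda d,w,z:[*(t+d*u+w*v),z]
pts=[P(135,-15,57),P(135,15,57),P(45,-17,57),P(45,17,57),P(-65,-12,64),P(-65,12,64)]
for p in (proj('scene',pts)-o+.5)*k-.5: cv2.circle(s,tuple(int(q) for q in p),3,(0,0,255),-1)
it=imaging.camera('top');o=[195,155];k2=5
r=cv2.resize(it[155:215,195:330,::-1],None,fx=k2,fy=k2,interpolation=cv2.INTER_CUBIC)
for p in (proj('top',pts)-o+.5)*k2-.5: cv2.circle(r,tuple(int(q) for q in p),3,(0,0,255),-1)
c=np.zeros((800,750,3),np.uint8);c[:495,:747]=s;c[500:800,:675]=r
cv2.imwrite('pics/s5.png',cv2.resize(c,None,fx=.75,fy=.75,interpolation=cv2.INTER_AREA))
"
```

```text
(no output)
```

View pics/s5.png

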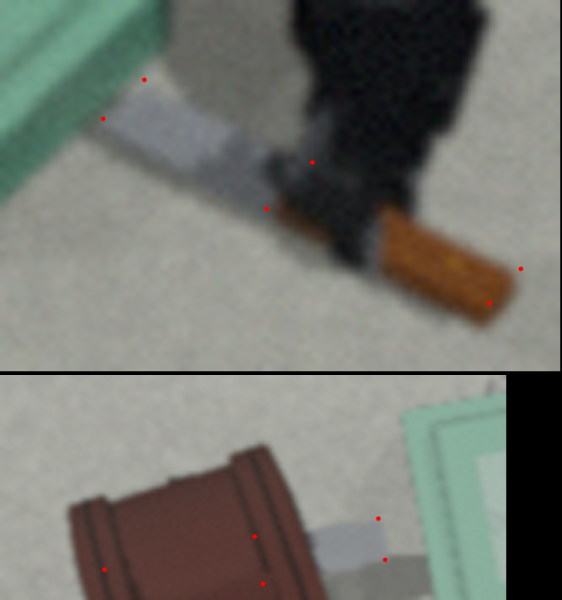

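{"name": "jog_arm", "arguments": {
  "commands": [
    {"dx": -0.01, "dy": 0, "dz": -0.002, "turn": 0, "grip": 0.01},
    {"dx": -0.02, "dy": 0, "dz": -0.002, "turn": 0, "grip": 0.01},
    {"dx": -0.028, "dy": 0, "dz": -0.002, "turn": 0, "grip": 0.01},
    {"dx": -0.034, "dy": 0, "dz": -0.002, "turn": 0, "grip": 0.01},
    {"dx": -0.04, "dy": 0, "dz": -0.002, "turn": 0, "grip": 0.01},
    {"dx": -0.045, "dy": 0, "dz": -0.002, "turn": 0, "grip": 0.01},
    {"dx": -0.045, "dy": 0, "dz": -0.002, "turn": 0, "grip": 0.01}
  ]
}}

```text
clock: 10.78
tool_pos: [508.0, -31.0, 50.8]
eef_rot: [-2.048, -2.382, 0.0]
wrist_force: [-0.2, -0.4, -1.9]
gripper_width: 20.9
grasp_force: 108.0
```

{"name": "jog_arm", "arguments": {
  "commands": [
    {"dx": -0.006, "dy": 0, "dz": 0, "turn": 0, "grip": 0.01},
    {"dx": -0.012, "dy": 0, "dz": 0, "turn": 0, "grip": 0.01},
    {"dx": -0.018, "dy": 0, "dz": 0, "turn": 0, "grip": 0.01},
    {"dx": -0.023, "dy": 0, "dz": 0, "turn": 0, "grip": 0.01},
    {"dx": -0.023, "dy": 0, "dz": 0, "turn": 0, "grip": 0.01}
  ]
}}

```text
clock: 11.4
tool_pos: [511.5, -53.9, 50.8]
eef_rot: [-2.048, -2.382, 0.0]
wrist_force: [-0.3, -0.1, -1.5]
gripper_width: 21.3
grasp_force: 108.0
```

```bash
cat > chk.py <<'E'
# overlay of predicted spatula + cover at angle th (deg) on scene, saved crop; args: name th
from h import *
import sys
go()
im=imaging.camera('scene');o=np.array([160,60]);k=4
a=np.radians(-81.3);u=np.array([np.cos(a),np.sin(a)]);v=np.array([-u[1],u[0]]);H=np.array([527,-149.])+146*u
th=np.radians(float(sys.argv[2]))
s=cv2.resize(im[60:210,160:340,::-1],None,fx=k,fy=k,interpolation=cv2.INTER_CUBIC)
t=read_state()['tool_pos']
P=[[*(H-146*np.cos(th)*u+w*v),62+146*np.sin(th)] for w in(-88,88)]+[[*(t[:2]+135*u+w*v),t[2]+6] for w in(-15,15)]
for p in (proj('scene',P)-o+.5)*k-.5: cv2.circle(s,tuple(int(q) for q in p),3,(0,0,255),-1)
cv2.imwrite(f'pics/{sys.argv[1]}.png',s)
E
python3 chk.py s6 0
```

```text
tcp [511.5 -53.9  50.8] yawY 8.6 t 11.4 F [-0.3 -0.1 -1.5] w 21.3
```

{"name": "jog_arm", "arguments": {
  "commands": [
    {"dx": 0, "dy": 0, "dz": -0.003, "turn": 0, "grip": 0.01},
    {"dx": 0, "dy": 0, "dz": -0.006, "turn": 0, "grip": 0.01},
    {"dx": 0, "dy": 0, "dz": -0.0095, "turn": 0, "grip": 0.01},
    {"dx": -0.0005, "dy": 0, "dz": -0.013, "turn": 0, "grip": 0.01},
    {"dx": -0.001, "dy": 0, "dz": -0.0175, "turn": 0, "grip": 0.01},
    {"dx": -0.0015, "dy": 0, "dz": -0.0225, "turn": 0, "grip": 0.01},
    {"dx": -0.0015, "dy": 0, "dz": -0.0225, "turn": 0, "grip": 0.01}
  ],
  "grip_force": 120
}}

```text
clock: 12.32
tool_pos: [511.9, -55.0, 73.8]
eef_rot: [2.047, 2.382, 0.0]
wrist_force: [-0.3, 1.1, -2.3]
gripper_width: 20.9
grasp_force: 121.4
```

{"name": "jog_arm", "arguments": {
  "commands": [
    {"dx": -0.001, "dy": 0, "dz": -0.0045, "turn": 0, "grip": 0.01},
    {"dx": -0.002, "dy": 0, "dz": -0.009, "turn": 0, "grip": 0.01},
    {"dx": -0.0035, "dy": 0, "dz": -0.0135, "turn": 0, "grip": 0.01},
    {"dx": -0.005, "dy": 0, "dz": -0.018, "turn": 0, "grip": 0.01},
    {"dx": -0.0065, "dy": 0, "dz": -0.022, "turn": 0, "grip": 0.01},
    {"dx": -0.0085, "dy": 0, "dz": -0.0265, "turn": 0, "grip": 0.01},
    {"dx": -0.0105, "dy": 0, "dz": -0.0305, "turn": 0, "grip": 0.01},
    {"dx": -0.0125, "dy": 0, "dz": -0.0345, "turn": 0, "grip": 0.01},
    {"dx": -0.0125, "dy": 0, "dz": -0.0345, "turn": 0, "grip": 0.01}
  ]
}}

```text
clock: 13.45
tool_pos: [513.8, -67.7, 108.2]
eef_rot: [2.048, 2.382, 0.0]
wrist_force: [-0.7, 0.7, -2.0]
gripper_width: 21.0
grasp_force: 121.4
```

```bash
python3 chk.py s7 30
python3 - <<'E'
from h import *
print(read_state()['moment'])
for n in('s6','s7'):
    x=cv2.imread(f'pics/{n}.png').astype(int)[2::4,2::4];m=((x[:,:,1]-x[:,:,2])>18).astype(np.uint8)
    N,l,st,c=cv2.connectedComponentsWithStats(m)
    for i in range(1,N):
        if st[i,4]>300:print(n,st[i],c[i].round(1), 'maxrow per 10 cols',[(q,np.flatnonzero(l[:,q]==i).min(),np.flatnonzero(l[:,q]==i).max()) for q in range(20,100,8) if (l[:,q]==i).any()])
a=np.radians(-81.3);u=np.array([np.cos(a),np.sin(a)]);v=np.array([-u[1],u[0]]);H=np.array([527,-149.])+146*u
for th in(0,15,30,45): 
    c,s=np.cos(np.radians(th)),np.sin(np.radians(th));print(th,(proj('scene',[[*(H-146*c*u+w*v),62+146*s] for w in(-88,88)])-[160,60]).round())
E
```

```text
tcp [513.8 -67.7 108.2] yawY 8.6 t 13.45 F [-0.7  0.7 -2. ] w 21.0
[ 0.12113435 -0.01731911 -0.00104206]
s6 [  17   61   70   62 2456] [52.  90.3] maxrow per 10 cols [(20, np.int64(89), np.int64(104)), (28, np.int64(82), np.int64(102)), (36, np.int64(75), np.int64(113)), (44, np.int64(68), np.int64(118)), (52, np.int64(61), np.int64(122)), (60, np.int64(64), np.int64(116)), (68, np.int64(68), np.int64(108)), (76, np.int64(72), np.int64(92)), (84, np.int64(79), np.int64(91))]
s7 [  17   57   65   66 1830] [49.6 86.7] maxrow per 10 cols [(20, np.int64(88), np.int64(104)), (28, np.int64(78), np.int64(102)), (36, np.int64(72), np.int64(113)), (44, np.int64(65), np.int64(117)), (52, np.int64(59), np.int64(122)), (60, np.int64(58), np.int64(115)), (68, np.int64(57), np.int64(108)), (76, np.int64(57), np.int64(100))]
0 [[ 89.  78.]
 [ 53. 111.]]
15 [[ 88.  68.]
 [ 50. 101.]]
30 [[83. 57.]
 [45. 90.]]
45 [[77. 46.]
 [38. 79.]]
```

{"name": "jog_arm", "arguments": {
  "commands": [
    {"dx": -0.0024, "dy": 0, "dz": -0.004, "turn": 0, "grip": 0.01},
    {"dx": -0.005, "dy": 0, "dz": -0.0078, "turn": 0, "grip": 0.01},
    {"dx": -0.0077, "dy": 0, "dz": -0.0115, "turn": 0, "grip": 0.01},
    {"dx": -0.0106, "dy": 0, "dz": -0.0151, "turn": 0, "grip": 0.01},
    {"dx": -0.0137, "dy": 0, "dz": -0.0186, "turn": 0, "grip": 0.01},
    {"dx": -0.0168, "dy": 0, "dz": -0.022, "turn": 0, "grip": 0.01},
    {"dx": -0.0202, "dy": 0, "dz": -0.0252, "turn": 0, "grip": 0.01},
    {"dx": -0.0237, "dy": 0, "dz": -0.0282, "turn": 0, "grip": 0.01},
    {"dx": -0.0273, "dy": 0, "dz": -0.0311, "turn": 0, "grip": 0.01},
    {"dx": -0.031, "dy": 0, "dz": -0.0338, "turn": 0, "grip": 0.01},
    {"dx": -0.0348, "dy": 0, "dz": -0.0364, "turn": 0, "grip": 0.01},
    {"dx": -0.0388, "dy": 0, "dz": -0.0388, "turn": 0, "grip": 0.01},
    {"dx": -0.0388, "dy": 0, "dz": -0.0388, "turn": 0, "grip": 0.01}
  ]
}}

```text
clock: 15.12
tool_pos: [519.6, -106.2, 146.9]
eef_rot: [2.048, 2.382, -0.0]
wrist_force: [-0.1, 1.6, -1.5]
gripper_width: 21.2
grasp_force: 121.5
```

```bash
python3 chk.py s8 60
python3 - <<'E'
from h import *
x=cv2.imread('pics/s8.png').astype(int)[2::4,2::4];m=((x[:,:,1]-x[:,:,2])>18).astype(np.uint8)
N,l,st,c=cv2.connectedComponentsWithStats(m)
print(st[st[:,4]>200])
a=np.radians(-81.3);u=np.array([np.cos(a),np.sin(a)]);v=np.array([-u[1],u[0]]);H=np.array([527,-149.])+146*u
for th in(45,52,60): 
    c,s=np.cos(np.radians(th)),np.sin(np.radians(th));print(th,(proj('scene',[[*(H-146*c*u+w*v),62+146*s] for w in(-88,88)])-[160,60]).round())
for q in range(16,100,4):
    r=np.flatnonzero(m[:,q]); 
    if len(r): print(q,r.min(),r.max(),end='; ')
E
```

```text
tcp [ 519.6 -106.2  146.9] yawY 8.6 t 15.125 F [-0.1  1.6 -1.5] w 21.2
[[    0     0   180   150 25359]
 [   16    37    70    86  1628]]
45 [[77. 46.]
 [38. 79.]]
52 [[73. 41.]
 [34. 74.]]
60 [[69. 36.]
 [29. 68.]]
16 91 91; 20 78 104; 24 70 106; 28 63 102; 32 60 102; 36 57 113; 40 53 115; 44 50 117; 48 47 120; 52 43 122; 56 41 120; 60 40 115; 64 39 112; 68 78 108; 72 80 104; 76 89 100; 80 84 96; 84 85 91;
```

View pics/s8.png

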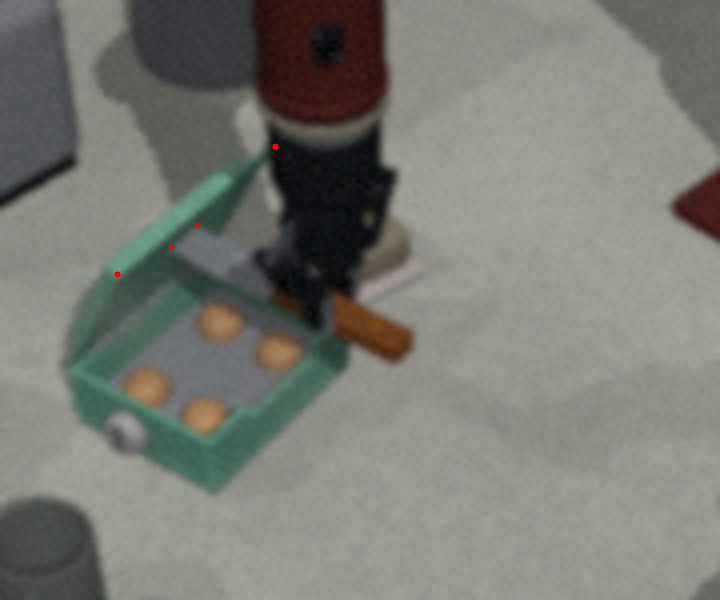

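The picture shows the cover standing at about 60°, with the predicted corners on its edge, the blade tip on its underside and the gripper well clear. I'll back away and lay the spatula down.

{"name": "jog_arm", "arguments": {
  "commands": [
    {"dx": 0.004, "dy": 0, "dz": 0.002, "turn": 0, "grip": 0.01},
    {"dx": 0.012, "dy": 0, "dz": 0.004, "turn": 0, "grip": 0.01},
    {"dx": 0.03, "dy": 0, "dz": 0.006, "turn": 0, "grip": 0.01},
    {"dx": 0.055, "dy": 0, "dz": 0.006, "turn": 0, "grip": 0.01},
    {"dx": 0.085, "dy": 0, "dz": 0.006, "turn": 0, "grip": 0.01},
    {"dx": 0.115, "dy": 0, "dz": 0.01, "turn": 0, "grip": 0.01},
    {"dx": 0.145, "dy": 0, "dz": 0.02, "turn": 0, "grip": 0.01},
    {"dx": 0.145, "dy": 0, "dz": 0.05, "turn": 0, "grip": 0.01},
    {"dx": 0.145, "dy": 0, "dz": 0.08, "turn": 0, "grip": 0.01},
    {"dx": 0.145, "dy": 0, "dz": 0.105, "turn": 0, "grip": 0.01},
    {"dx": 0.145, "dy": 0, "dz": 0.125, "turn": 0, "grip": 0.01},
    {"dx": 0.145, "dy": 0, "dz": 0.135, "turn": 0, "grip": 0.01},
    {"dx": 0.145, "dy": 0, "dz": 0.139, "turn": 0, "grip": 0.01},
    {"dx": 0.145, "dy": 0, "dz": 0.139, "turn": 0, "grip": 0.01}
  ]
}}

```text
clock: 16.92
tool_pos: [497.8, 38.1, 8.0]
eef_rot: [2.047, 2.383, 0.001]
wrist_force: [-0.4, 0.0, -1.4]
gripper_width: 21.1
grasp_force: 121.6
```

{"name": "jog_arm", "arguments": {
  "commands": [
    {"dx": 0, "dy": 0, "dz": 0.0015, "turn": 0, "grip": 0.01},
    {"dx": 0, "dy": 0, "dz": 0.003, "turn": 0, "grip": 0.01},
    {"dx": 0, "dy": 0, "dz": 0.004, "turn": 0, "grip": 0.01},
    {"dx": 0, "dy": 0, "dz": 0.004, "turn": 0, "grip": 0.01}
  ]
}}

```text
clock: 17.42
tool_pos: [497.5, 37.7, 3.6]
eef_rot: [-2.047, -2.383, 0.0]
wrist_force: [0.7, 0.2, -1.0]
gripper_width: 21.1
grasp_force: 121.6
```

{"name": "jog_arm", "arguments": {
  "commands": [
    {"dx": 0, "dy": 0, "dz": 0.0007, "turn": 0, "grip": 0.01},
    {"dx": 0, "dy": 0, "dz": 0.0007, "turn": 0, "grip": 0.03},
    {"dx": 0, "dy": 0, "dz": 0, "turn": 0, "grip": 0.05},
    {"dx": 0, "dy": 0, "dz": 0, "turn": 0, "grip": 0.07},
    {"dx": 0, "dy": 0, "dz": 0, "turn": 0, "grip": 0.08},
    {"dx": 0, "dy": 0, "dz": 0, "turn": 0, "grip": 0.08},
    {"dx": 0, "dy": 0, "dz": -0.03, "turn": 0, "grip": 0.08},
    {"dx": 0, "dy": 0, "dz": -0.08, "turn": 0, "grip": 0.08},
    {"dx": 0, "dy": 0, "dz": -0.13, "turn": 0, "grip": 0.08},
    {"dx": 0, "dy": 0, "dz": -0.19, "turn": 0, "grip": 0.08},
    {"dx": 0.05, "dy": 0, "dz": -0.22, "turn": 0, "grip": 0.08},
    {"dx": 0.05, "dy": 0, "dz": -0.22, "turn": 0, "grip": 0.08},
    {"dx": 0.05, "dy": 0, "dz": -0.22, "turn": 0, "grip": 0.08}
  ]
}}

```text
clock: 19.05
tool_pos: [489.8, 86.8, 223.2]
eef_rot: [2.047, 2.383, -0.001]
wrist_force: [1.0, -0.4, -0.2]
gripper_width: 80.1
grasp_force: 0.0
```

Run:
```python
from h import *
go()
im=imaging.camera('scene').astype(int)[60:210,160:340];m=((im[:,:,1]-im[:,:,0])>18).astype(np.uint8)
for q in range(16,100,8):
    r=np.flatnonzero(m[:,q]); 
    if len(r): print(q,r.min(),r.max(),end='; ')
# spatula: wood-coloured pixels near the predicted handle
im=imaging.camera('scene').astype(int);w=((im[:,:,0]-im[:,:,2])>45).astype(np.uint8)
N,l,st,c=cv2.connectedComponentsWithStats(w)
a=np.radians(-81.3);u=np.array([np.cos(a),np.sin(a)]);t=np.array([497.5,37.7])
print('\npred handle ends',proj('scene',[[*(t-65*u),18],[*(t+45*u),18]]).round(1))
for i in range(1,N):
    if 60<st[i,4]<1500: print(st[i],c[i].round(1))
```

```text
tcp [489.8  86.8 223.2] yawY 8.7 t 19.05 F [ 1.  -0.4 -0.2] w 80.1
24 70 106; 32 60 102; 40 54 115; 48 47 120; 56 41 120; 64 38 112; 72 71 104; 80 75 97; 
pred handle ends [[302.5 201.2]
 [270.9 184.5]]
[ 209    0   80   25 1020] [249.9   9.1]
[296   0  32  18 260] [311.3   5. ]
[  0  31  32  51 964] [11.8 58.3]
[412  67  12  16 110] [417.3  74.8]
[334 102  76  39 726] [368.9 122.5]
[ 26 107  20  20  73] [ 36.9 117.5]
[210 136  10   9  71] [214.7 140. ]
[225 143  10   9  73] [229.4 147.2]
[191 152  11   9  69] [196.5 156.1]
[270 185  34  21 275] [286.5 195. ]
[342 184  22  16 132] [352.8 191.3]
[194 214  17  15 197] [201.9 220.7]
[322 254  47  42 454] [342.2 276.7]
```

```bash
python3 -c "
from bench import env
print(env.close_job())"
```

```text
the job is handed in; nothing more can be done
None
```

The job is handed in at about 19 s: the cover stands open at about 60° by the scene camera, the spatula lies flat on the counter in front of the cooker, and the robot touches nothing else.

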